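# Refill a bench water filter unit and open its supply

### The arm

A 7-joint arm with a two-finger parallel gripper is mounted at the origin on the work surface. World frame = base frame: x ahead of the robot, y to its left, z up, the work surface at z = 0. Lengths are in m, angles in rad, forces in N, time in s.
With the tool pointing down it reaches from about 0.425 to 0.925 m from the base axis. Payload 6.8 kg.
Tool frame: the origin (TCP) lies on the front face of the gripper's body, between the roots of the fingers; the fingertips stand 73 mm ahead of it and the grasp point (between the pads) lies 54 mm ahead of it (env.nose_length is the distance from the TCP to the fingertips, in m); z points along the fingers, y is the direction in which the jaws open and shut (so a half turn about z gives the same grasp; the last joint's range is limited). The gripper opens to 85 mm and grips with 20 to 120 N. Pads are 22 mm wide; open, the fingers measure 114 mm over their backs; the gripper's body (76 mm by 85 mm) begins 54 mm behind the grasp point. The pads swing forward as they close: fully open they stand 13 mm farther back than shut.
Start: joints at [1.07, 0.477, 0.022, 1.555, -0.011, 1.109, -0.083], TCP at [0.258, -0.624, 0.304] pointing down, gripper open.
Joint ranges: [-2.96, 2.96], [-0.34, 2.1], [-1.41, 1.46], [0.24, 2.44], [-1.37, 4.51], [0.17, 1.92], [-2.96, 2.96]. Speed limits (rad/s): [2.39, 2.39, 3.14, 3.14, 3.14, 3.14, 3.14].

### API

Orientations are given as a unit quaternion [w, x, y, z].
In Python, from cell import env, kin, camera, calibration, job gives the robot as it stands. The module is installed in compiled form; this text tells all that it offers. Calls block until the motion is done:
- env.reach(position, orientation): joint-space move of the TCP to a pose.
- env.movel(position, velocity=0.15, rot=None, stop_force=None): straight line of the TCP; rot=None keeps the orientation; velocity is the mean speed in m/s. With stop_force (N) it stops when the force on the tool has changed by that much, and returns True; else False.
- env.goto_joints(angles): joint-space move.
- env.grip(opening, f_grip=None): finger opening in m; f_grip is the grip in N (None keeps the last); returns when the fingers have stopped.
- env.dwell(seconds).
- kin.inverse_kinematics(position, orientation): joint angles nearest the present ones, or None.
- env.get_state(): the state.
- camera(name): name is "scene" or "top" or "wrist"; returns (picture, depth): 384x512x3 uint8, blue, green, red; 384x512 float32, m along the optical axis (not along the pixel's ray), 0 where there is no reading.
- calibration(name): a dict with "fx", "fy", "cx", "cy" (pixels), "k1" (the pictures are not rectified: a ray, as slopes to the right and down, at radius r is drawn at 1 + k1 r^2 times it, then the intrinsics apply), "rvec" (rotation vector, rad) and "tvec" (3), from world to camera coordinates, as OpenCV has them. Camera axes: x right, y down, z forward; pixel columns grow to the right and rows downward; lengths in m; the calibration is good to about 2 mm. A picture is of the moment at which its call begins: read the wrist's pose just before it. calibration takes no time and is no camera call; for the wrist camera it gives the pose at the moment of the call.
A pose or a line that the arm cannot do raises env.PlanningError and nothing moves.
- job.job_done(): hands the job in, once; it reports no verdict.
The state is a dict: "time": time; "qpos": joint angles; "joint_velocities": joint speeds; "joint_torque": joint torques, N m; "tcp_pos": TCP position; "orientation": TCP orientation; "force": force on the tool from outside, world axes, zero at the start; "torque": the same for the moment, N m; "opening": finger opening in m.
Only numpy, scipy, OpenCV 4.12 (cv2) and the standard library are available. Lean on these libraries where they do the work, as an engineer would, in place of code of your own. Each camera call takes 0.05 s, during which the arm holds its last target. There are 200 camera calls.

### The job

Fit every filter cartridge standing on the bench into a free port of the water filter unit: lugs into the slots, push down against the spring, turn clockwise until it clicks home and let go. Only then, with the loose square-bored handle pushed fully down on the supply valve's square spindle, turn the valve anticlockwise all the way open. Finally take the handle off again and put it back upright in its black tray, leaving the valve open and the other things on the bench where they are.

Things in the scene. Friction and masses are not known exactly. Their poses are not given: they have to be found in the camera images.
- cart1: White filter cartridge with a heavy brass foot, upright on the bench, 0.22-0.45 kg. Round body 56 mm across, 72 mm tall; on its flat top a straight wing grip 50 mm long, 14 thick, 24 tall (96 mm in all), to be gripped with the fingertips close to the body's top. Origin: centre of the flat foot. x: along the wing, z: up. The two ways round are alike. May be absent.
- cart2: Cartridge like cart1. Each has two brass bayonet lugs, 12 mm wide, 7 mm high, on either side, below the ends of the wing (on the x axis), sticking out 8 mm from the body wall, 6 to 13 mm above the foot. May be absent.
- cart3: Cartridge like cart1, any cartridge fits any port; empty ports shut themselves. May be absent.
- port1: Rightmost bayonet port of the filter unit: white collar 88 mm across. Origin: centre of the collar's flat top, 60 mm above the bench; z: up; x: the way the wing and lugs of a LOCKED cartridge point (either way round). Bore 60 mm. The two slots, 19 mm wide, where the lugs enter from above lie on either side 70 deg anticlockwise (from above) of x.
- port2: Middle port, like port1, 115 mm from it. Turning: with its foot 22 to 25 mm below the collar's top (best 24), a cartridge turns 70 deg clockwise, lugs under a ledge, to a stop 4 deg past the lock. Let up there, the spring lifts the lugs 4 mm into notches with a click: locked, foot 17 mm below the collar's top. Let up short of it, the foot stays 21 mm or more down: not locked.
- port3: Port nearest the valve, like port1, 115 mm from port2. In each a spring-loaded plate fills the bore 12 mm below the collar's top: a cartridge with its lugs in the slots rests on it unlocked, foot 12 mm below the collar's top (with lugs on the collar instead, 6 mm above it). Pushing the plate down takes 7 N at first, 15 N at the end of its 13 mm travel. Anticlockwise turning is blocked.
- valve (a joint): supply valve at the left end of the filter unit, rad: 0 shut, 1.5 fully open at its stop; grows as the spindle is turned anticlockwise seen from above. It starts near shut and stays where it is left (friction about 0.12 N m).
- spindle (a point): the valve's upright square steel spindle, 14 mm across flats. This point: centre of its foot, on the round brass bonnet's flat top (38 mm across, 70 mm above the bench). The spindle stands 20 mm above this point, the top 4 mm tapering to 8 mm. x and y: square to its flats, turning with it; z: up.
- handle: Loose aluminium valve handle, 0.06-0.13 kg, in the tray at first: round hub 48 mm across and 24 mm tall, on it a straight bar grip 48 mm long, 14 mm thick and 24 mm tall (48 mm in all). From below a square bore, 16 mm across flats and 21 mm deep. Origin: centre of the underside. x: along the bar, square to the bore; z: up. Fits any of four ways round; fully down, its underside rests on the bonnet.
- tray: black open plastic tray, 110 (x) by 140 (y) by 22 mm, walls and floor 4 mm. Fixed. Origin: centre of its underside, on the bench.
- glue: bystander: glue bottle, 52 mm across, 118 mm tall. Origin under its foot.
- level: bystander: spirit level lying on the bench, 240 x 50 x 22 mm, long side along its y. Origin under its centre.
Things that resemble listed ones, but are neither listed nor needed, are in the scene too. What is shaped like the cart2 but blue is not meant. Several things have the shape of the handle; the one meant has the colours described above.

How it is judged:
On the way, in this order (a step that is already met when the one before it is completed fails the run):
1. every cartridge supplied is locked in a port while the supply valve is still shut (((horizontal distance between cart1 and port1 below 0.005 m and z of cart1 in the frame of port1 between -0.02 and -0.0145 m and angle between the x axis of cart1 and the x axis of port1, either way round below 0.14 rad) or (horizontal distance between cart1 and port2 below 0.005 m and z of cart1 in the frame of port2 between -0.02 and -0.0145 m and angle between the x axis of cart1 and the x axis of port2, either way round below 0.14 rad) or (horizontal distance between cart1 and port3 below 0.005 m and z of cart1 in the frame of port3 between -0.02 and -0.0145 m and angle between the x axis of cart1 and the x axis of port3, either way round below 0.14 rad)) and ((horizontal distance between cart2 and port1 below 0.005 m and z of cart2 in the frame of port1 between -0.02 and -0.0145 m and angle between the x axis of cart2 and the x axis of port1, either way round below 0.14 rad) or (horizontal distance between cart2 and port2 below 0.005 m and z of cart2 in the frame of port2 between -0.02 and -0.0145 m and angle between the x axis of cart2 and the x axis of port2, either way round below 0.14 rad) or (horizontal distance between cart2 and port3 below 0.005 m and z of cart2 in the frame of port3 between -0.02 and -0.0145 m and angle between the x axis of cart2 and the x axis of port3, either way round below 0.14 rad)) and ((horizontal distance between cart3 and port1 below 0.005 m and z of cart3 in the frame of port1 between -0.02 and -0.0145 m and angle between the x axis of cart3 and the x axis of port1, either way round below 0.14 rad) or (horizontal distance between cart3 and port2 below 0.005 m and z of cart3 in the frame of port2 between -0.02 and -0.0145 m and angle between the x axis of cart3 and the x axis of port2, either way round below 0.14 rad) or (horizontal distance between cart3 and port3 below 0.005 m and z of cart3 in the frame of port3 between -0.02 and -0.0145 m and angle between the x axis of cart3 and the x axis of port3, either way round below 0.14 rad)) and value of joint valve below 0.4 rad), for 0.2 s.
2. the valve is opened with the handle fully down on its spindle (horizontal distance between handle and spindle below 0.005 m and z of handle in the frame of spindle below 0.005 m and angle between handle's own z axis and vertical below 0.1 rad and value of joint valve above 1.3 rad), for 0.2 s.
At the end, for the whole second after the job is handed in: Every cartridge is locked in a port (foot 14.5 to 20 mm below the collar's top, within 5 mm of its axis, wing within 0.14 rad of the locked direction) and at rest, the valve is open (beyond 1.3 rad), and the handle stands upright and at rest on the floor of the tray (((horizontal distance between cart1 and port1 below 0.005 m and z of cart1 in the frame of port1 between -0.02 and -0.0145 m and angle between the x axis of cart1 and the x axis of port1, either way round below 0.14 rad) or (horizontal distance between cart1 and port2 below 0.005 m and z of cart1 in the frame of port2 between -0.02 and -0.0145 m and angle between the x axis of cart1 and the x axis of port2, either way round below 0.14 rad) or (horizontal distance between cart1 and port3 below 0.005 m and z of cart1 in the frame of port3 between -0.02 and -0.0145 m and angle between the x axis of cart1 and the x axis of port3, either way round below 0.14 rad)) and ((horizontal distance between cart2 and port1 below 0.005 m and z of cart2 in the frame of port1 between -0.02 and -0.0145 m and angle between the x axis of cart2 and the x axis of port1, either way round below 0.14 rad) or (horizontal distance between cart2 and port2 below 0.005 m and z of cart2 in the frame of port2 between -0.02 and -0.0145 m and angle between the x axis of cart2 and the x axis of port2, either way round below 0.14 rad) or (horizontal distance between cart2 and port3 below 0.005 m and z of cart2 in the frame of port3 between -0.02 and -0.0145 m and angle between the x axis of cart2 and the x axis of port3, either way round below 0.14 rad)) and ((horizontal distance between cart3 and port1 below 0.005 m and z of cart3 in the frame of port1 between -0.02 and -0.0145 m and angle between the x axis of cart3 and the x axis of port1, either way round below 0.14 rad) or (horizontal distance between cart3 and port2 below 0.005 m and z of cart3 in the frame of port2 between -0.02 and -0.0145 m and angle between the x axis of cart3 and the x axis of port2, either way round below 0.14 rad) or (horizontal distance between cart3 and port3 below 0.005 m and z of cart3 in the frame of port3 between -0.02 and -0.0145 m and angle between the x axis of cart3 and the x axis of port3, either way round below 0.14 rad)) and linear speed of each of cart1, cart2, cart3, handle below 0.02 m/s and value of joint valve above 1.3 rad and x of handle in the frame of tray between -0.05 and 0.05 m and y of handle in the frame of tray between -0.065 and 0.065 m and height (world z) of handle below 0.009 m and angle between handle's own z axis and vertical below 0.15 rad); the robot touches nothing.
It fails at once if a bystander (glue bottle, spirit level) is pushed more than 30 mm (distance of any of glue, level from where it was at the start of the episode above 0.03 m).
Of cart1, cart2, cart3 only 2 to 3 are there at a start; the rules pass over those that are not, and their reading is None.
At some moment in a run one of cart1, cart2, cart3, handle may be knocked a few centimetres aside while the robot is not near it.
It also fails if it takes over 210 s, if anything falls off the work surface, if the arm or the gripper's body presses on something with over 40 N, if the wrist force passes 120 N, or if a joint passes its speed limit or range.

## Working session

There is one attempt and no reset: what is moved stays moved. The work goes in short steps, each a Python script; the robot and the scene stay as the last script left them, time stands still between calls to the robot, and variables do not carry over. Pictures are saved under pics/ and viewed, on a budget of 14 in all, crops included, one or two more only if the job needs it, and the job is handed in when it is done.

```bash
mkdir -p pics; ls; cat > h.py <<'E'
import numpy as np, cv2
from cell import env, kin, camera, calibration, job
def shot(name, fn=None):
    c=calibration(name); p,d=camera(name)
    if fn: cv2.imwrite(f'pics/{fn}.png',p); np.savez(f'pics/{fn}.npz',d=d,**{k:np.array(v) for k,v in c.items()})
    return p,d,c
def load(fn):
    z=np.load(f'pics/{fn}.npz'); return cv2.imread(f'pics/{fn}.png'),z['d'],{k:z[k] for k in z.files if k!='d'}
def K(c): return np.array([[c['fx'],0,c['cx']],[0,c['fy'],c['cy']],[0,0,1]],float),np.array([c['k1'],0,0,0],float)
def ray(c,u,v):
    k,dist=K(c); s=cv2.undistortPoints(np.array([[[u,v]]],float),k,dist)[0,0]
    R=cv2.Rodrigues(np.array(c['rvec'],float))[0]; t=np.array(c['tvec'],float).ravel()
    return -R.T@t, R.T@np.array([s[0],s[1],1])
def at_z(c,u,v,z): o,r=ray(c,u,v); return o+r*(z-o[2])/r[2]
def at_d(c,d,u,v): o,r=ray(c,u,v); return o+r*float(d[int(round(v)),int(round(u))])
def cloud(c,d):
    k,dist=K(c); H,W=d.shape; uu,vv=np.meshgrid(np.arange(W),np.arange(H))
    s=cv2.undistortPoints(np.stack([uu,vv],-1).reshape(-1,1,2).astype(float),k,dist).reshape(-1,2)
    P=np.c_[s,np.ones(len(s))]*d.reshape(-1,1)
    R=cv2.Rodrigues(np.array(c['rvec'],float))[0]; t=np.array(c['tvec'],float).ravel()
    return ((P-t)@R).reshape(H,W,3)
E
python3 - <<'E'
from h import *
s=env.get_state(); print(s['time'],s['tcp_pos'],s['orientation'],s['opening'],env.nose_length)
for n in('scene','top'):
    p,d,c=shot(n,n+'0'); print(n,c['k1'],c['fx'],ray(c,256,192))
a=cv2.imread('pics/top0.png'); cv2.imwrite('pics/top0b.png',cv2.resize(a,(800,600),interpolation=cv2.INTER_CUBIC))
E
```

```text
pics
0.0 [ 0.25818393 -0.62315502  0.30290857] [-9.03819102e-04  9.80776034e-01  1.95134571e-01 -2.33044234e-04] 0.08530925784818015 0.0726
scene -0.1112549685703951 362.3515336861704 (array([ 0.73673487, -0.52082143,  0.99989646]), array([-0.23222503,  0.48658953, -0.84228008]))
top -0.06298035960011718 381.5217035509764 (array([ 0.28492563, -0.03716171,  1.05954318]), array([ 0.20005952,  0.01440403, -0.97972506]))
```

View pics/top0b.png

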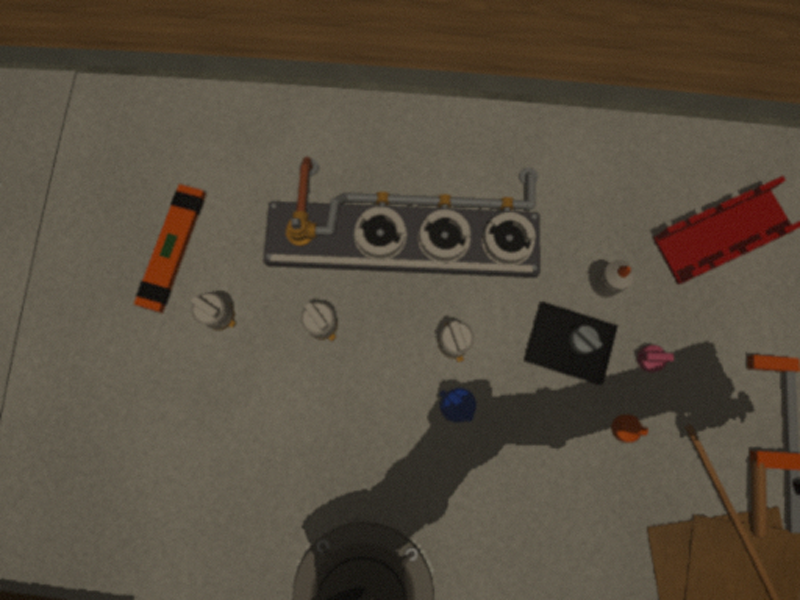

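View pics/scene0.png

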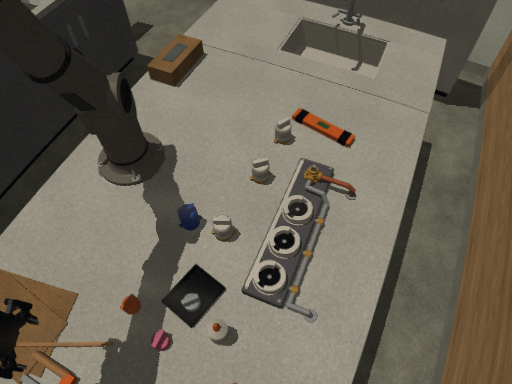

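Three white cartridges appear in the top picture (800-px) at (210,310), (319,319) and (456,338). The blue one at (458,404) is a decoy. The ports are at (380,231), (445,234) and (510,237), the valve at (300,228), and the tray at (571,343). The grey handle is in the tray at (586,340), while the pink (655,357) and orange (628,428) ones do not fit the aluminium description.

```bash
python3 - <<'E'
from h import *
p,d,c=load('top0')
f=.64
for n,(u,v),z in [('cA',(208,308),.096),('cB',(319,317),.096),('cC',(457,336),.096),('p3',(380,231),.06),('p2',(445,234),.06),('p1',(510,237),.06),('valve',(299,230),.07),('spindle',(297,222),.09),('handle',(586,340),.052),('tray',(571,343),.01),('glue',(622,272),.118),('level',(170,247),.022)]:
    a=at_z(c,u*f,v*f,z); b=at_d(c,d,u*f,v*f); print(n,a.round(3),'depth',b.round(3),'r',np.hypot(*a[:2]).round(3))
# candidate view: wrist camera pose relative to tool
w=calibration('wrist'); o,r=ray(w,256,192); s=env.get_state()
from scipy.spatial.transform import Rotation as R
q=s['orientation']; T=R.from_quat([*q[1:],q[0]])
print('cam in tool',T.inv().apply(o-s['tcp_pos']),T.inv().apply(r),w['fx'],w['k1'])
Rc=cv2.Rodrigues(np.array(w['rvec']))[0]; print((Rc@T.as_matrix()).round(3))
E
```

```text
cA [0.442 0.293 0.096] depth [0.442 0.293 0.096] r 0.53
cB [0.442 0.107 0.096] depth [0.443 0.108 0.092] r 0.455
cC [ 0.43  -0.12   0.096] depth [ 0.43  -0.121  0.095] r 0.446
p3 [0.609 0.023 0.06 ] depth [0.614 0.023 0.047] r 0.61
p2 [ 0.613 -0.092  0.06 ] depth [ 0.617 -0.092  0.049] r 0.62
p1 [ 0.617 -0.206  0.06 ] depth [ 0.619 -0.207  0.054] r 0.651
valve [0.597 0.163 0.07 ] depth [0.596 0.162 0.072] r 0.619
spindle [0.604 0.164 0.09 ] depth [0.606 0.165 0.086] r 0.626
handle [ 0.447 -0.346  0.052] depth [ 0.449 -0.349  0.041] r 0.565
tray [ 0.446 -0.332  0.01 ] depth [ 0.446 -0.331  0.011] r 0.556
glue [ 0.554 -0.383  0.118] depth [ 0.558 -0.388  0.104] r 0.673
level [0.561 0.405 0.022] depth [0.562 0.407 0.017] r 0.692
cam in tool [ 0.080033   -0.00086836 -0.06923977] [-3.26466779e-01 -5.57501012e-04  9.45315641e-01] 277.16760332144463 -0.0009073072687928256
[[-0.001  1.    -0.   ]
 [-0.95  -0.001 -0.313]
 [-0.313  0.     0.95 ]]
```

```bash
cat >> h.py <<'E'
from scipy.spatial.transform import Rotation as Rot
def down(yaw):  # tool x along (cos,sin), z down
    return np.array([0,np.cos(yaw/2),np.sin(yaw/2),0])
def yaw_now():
    q=env.get_state()['orientation']; x=Rot.from_quat([*q[1:],q[0]]).apply([1,0,0]); return np.arctan2(x[1],x[0])
E
python3 - <<'E'
from h import *
for y in range(-180,181,30):
    o=[]
    for P in [(.613,-.092,.25),(.442,.293,.2),(.442,.107,.2),(.43,-.12,.2),(.617,-.206,.2),(.447,-.346,.2),(.604,.164,.2)]:
        q=kin.inverse_kinematics(np.array(P),down(np.radians(y))); o.append('--' if q is None else f'{q[6]:.2f}')
    print(y,o)
for n,y in (('w0',0),('w1',np.pi)):
    try:
        env.reach(np.array([.605,-.06,.26]),down(y)); shot('wrist',n)
    except env.PlanningError as e: print(n,e)
print(env.get_state()['time'],env.get_state()['qpos'])
a=[cv2.imread(f'pics/{n}.png') for n in('w0','w1')]
cv2.imwrite('pics/w01.png',cv2.resize(np.vstack([a[0][60:330],a[1][60:330]]),None,fx=1.1,fy=1.1))
E
```

```text
-180 ['1.31', '0.28', '0.64', '1.41', '1.46', '1.80', '0.78']
-150 ['1.56', '0.88', '1.14', '1.66', '1.69', '2.00', '1.09']
-120 ['2.09', '1.28', '1.67', '2.18', '2.21', '-2.87', '1.61']
-90 ['-2.34', '1.80', '2.19', '-2.19', '-2.76', '-2.42', '2.13']
-60 ['-2.56', '2.32', '-2.39', '-2.49', '-2.31', '-1.96', '-2.15']
-30 ['-2.08', '-2.45', '-2.68', '-2.01', '-1.85', '-1.50', '-2.63']
0 ['-1.61', '-2.78', '-2.19', '-1.52', '-1.39', '-1.02', '-2.20']
30 ['-1.14', '-2.21', '-1.72', '-1.03', '-0.91', '-0.55', '-1.73']
60 ['-0.66', '-1.67', '-1.25', '-0.54', '-0.44', '-0.08', '-1.24']
90 ['-0.18', '-1.27', '-0.78', '-0.05', '0.02', '0.39', '-0.73']
120 ['0.30', '-0.76', '-0.30', '0.44', '0.49', '0.86', '-0.21']
150 ['0.80', '-0.23', '0.18', '0.93', '0.98', '1.34', '0.29']
180 ['1.31', '0.28', '0.64', '1.41', '1.46', '1.80', '0.78']
2.8083 [ 0.1694383   0.42242727 -0.22589032  1.75345563  0.1110121   0.97811511
 -1.67054447]
```

View pics/w01.png

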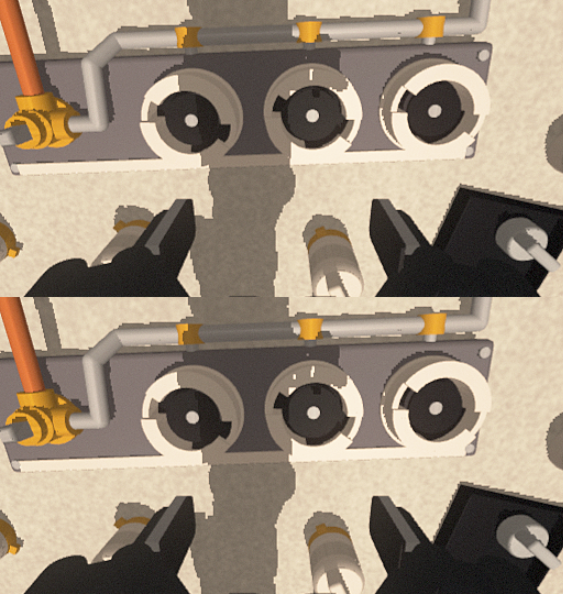

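Both views came out at yaw 0. They show the ports at about (192,120), (312,115) and (433,110), with dark slots visible at the bore edges. I'll check why the second reach didn't turn.

```bash
python3 - <<'E'
from h import *
def st(): s=env.get_state(); return round(s['time'],2),s['tcp_pos'].round(4),np.degrees(yaw_now()).round(2),s['qpos'].round(2)
print(st())
q=kin.inverse_kinematics(np.array([.605,-.06,.26]),down(np.pi)); print(q)
try: r=env.reach(np.array([.605,-.06,.26]),down(np.pi)); print(r)
except env.PlanningError as e: print('E',e)
print(st())
shot('wrist','w2')
a=[cv2.imread(f'pics/{n}.png') for n in('w0','w1','w2')]; print(abs(a[0].astype(int)-a[1]).mean(),abs(a[0].astype(int)-a[2]).mean())
E
```

```text
(2.81, array([ 0.605 , -0.0603,  0.26  ]), np.float64(-0.02), array([ 0.17,  0.42, -0.23,  1.75,  0.11,  0.98, -1.67]))
[ 0.16910682  0.42241706 -0.22598524  1.75348801  0.11097727  0.97809804
 -1.6705651 ]
False
(3.06, array([ 0.605, -0.06 ,  0.26 ]), np.float64(-0.0), array([ 0.17,  0.42, -0.23,  1.75,  0.11,  0.98, -1.67]))
5.620435926649305 6.557859632703993
```

```bash
python3 - <<'E'
from h import *
P=np.array([.605,-.06,.26])
for y in (60,90,120,150,170,-60,-90,-120): 
    q=kin.inverse_kinematics(P,down(np.radians(y))); print(y,None if q is None else q.round(2))
env.reach(P,down(np.radians(90))); env.reach(P,down(np.radians(176)))
print(np.degrees(yaw_now()),env.get_state()['tcp_pos'],env.get_state()['time']); env.dwell(.3); shot('wrist','w3')
a=[cv2.imread(f'pics/{n}.png') for n in('w2','w3')]
b=np.vstack([a[0][60:300,30:],cv2.rotate(a[1],cv2.ROTATE_180)[120:360,30:]]); cv2.imwrite('pics/w23.png',cv2.resize(b,None,fx=1.25,fy=1.25,interpolation=cv2.INTER_CUBIC))
E
```

```text
60 [ 0.33  0.45 -0.45  1.74  0.22  1.   -0.72]
90 [ 0.41  0.47 -0.56  1.74  0.28  1.02 -0.24]
120 [ 0.49  0.49 -0.67  1.73  0.35  1.04  0.23]
150 [ 0.57  0.53 -0.78  1.73  0.42  1.06  0.7 ]
170 [ 0.62  0.55 -0.85  1.72  0.46  1.08  1.01]
-60 [ 0.    0.41 -0.01  1.77  0.    0.96 -2.62]
-90 [-0.61  0.54  0.85  1.81 -0.47  1.01 -2.71]
-120 [-0.81  0.79  1.27  1.82 -0.82  1.19 -2.93]
175.91522189529286 [ 0.60500431 -0.05996677  0.25996431] 5.6083
```

View pics/w23.png

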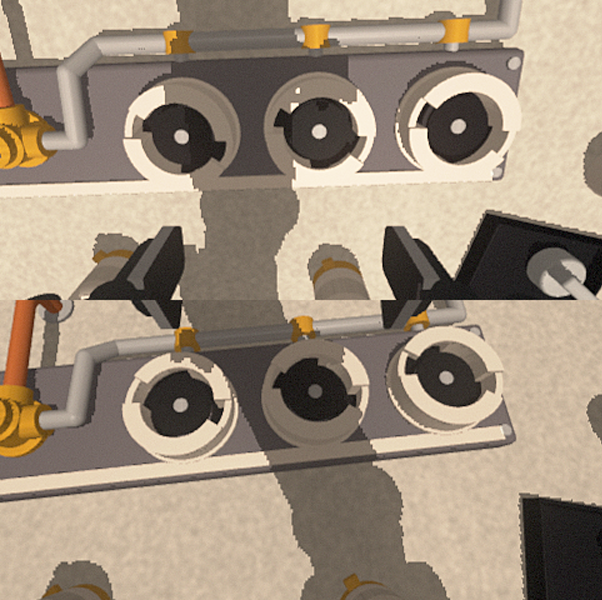

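The two views (unit-aligned) show the collars at about (180,135), (320,130) and (458,126). Each has two notch-like slots. I'll now fit the centres and slot angles on the z=60 mm plane from both views.

```bash
cat >> h.py <<'E'
from scipy.optimize import minimize
def plane(c,z,H=384,W=512):
    k,dist=K(c); uu,vv=np.meshgrid(np.arange(W),np.arange(H))
    s=cv2.undistortPoints(np.stack([uu,vv],-1).reshape(-1,1,2).astype(float),k,dist).reshape(-1,2)
    R=cv2.Rodrigues(np.array(c['rvec'],float))[0]; t=np.array(c['tvec'],float).ravel()
    o=-R.T@t; r=np.c_[s,np.ones(len(s))]@R; return (o+r*((z-o[2])/r[:,2])[:,None])[:,:2].reshape(H,W,2)
def fit_disc(XY,mask,g,r,rin=0,w=.015):
    """centre of a disc/annulus: maximise mask inside minus outside (soft edges)"""
    sel=np.hypot(*(XY-g).transpose(2,0,1))<r+w+.01; x=XY[sel]; m=mask[sel]*2.-1
    # weight per pixel area ~ constant
    def f(cn):
        q=np.hypot(*(x-cn).T); i=1/(1+np.exp((q-r)/.0006))
        if rin: i=i*(1-1/(1+np.exp((q-rin)/.0006)))
        return -(i*m).sum()
    b=minimize(f,g,method='Nelder-Mead',options=dict(initial_simplex=np.array([g,g+[.006,0],g+[0,.006]]),xatol=1e-5))
    return b.x
E
python3 - <<'E'
from h import *
for n in ('w2','w3'):
    p,d,c=load(n); C=cloud(c,d); XY=plane(c,.06)
    m=C[...,2]>.053
    for nm,g in (('p3',(.609,.023)),('p2',(.613,-.092)),('p1',(.617,-.206))):
        zz=np.median(C[...,2][(np.hypot(*(XY-np.array(g)).transpose(2,0,1))<.044)&m])
        mm=m&(C[...,2]<.068)
        cn=fit_disc(XY,mm,np.array(g),.044,.030)
        rel=XY-cn; r=np.hypot(rel[...,0],rel[...,1]); a=np.degrees(np.arctan2(rel[...,1],rel[...,0]))
        h=(r>.032)&(r<.0365)&~m; cc=(np.exp(2j*np.radians(a[h]))).sum()
        hh=np.histogram(a[h]%360,bins=36,range=(0,360))[0]
        print(n,nm,cn.round(4),'z',zz.round(4),'slot',(np.degrees(np.angle(cc))/2).round(1),abs(cc)/h.sum(), [(i*10,k) for i,k in enumerate(hh) if k])
E
```

```text
w2 p3 [0.6133 0.0244] z 0.0592 slot 72.5 0.9552110024007681 [(50, np.int64(7)), (60, np.int64(27)), (70, np.int64(27)), (80, np.int64(14)), (230, np.int64(3)), (240, np.int64(23)), (250, np.int64(24)), (260, np.int64(24))]
w2 p2 [ 0.6176 -0.0892] z 0.0592 slot 72.1 0.9506425017221138 [(50, np.int64(10)), (60, np.int64(29)), (70, np.int64(25)), (80, np.int64(19)), (230, np.int64(9)), (240, np.int64(24)), (250, np.int64(25)), (260, np.int64(23))]
w2 p1 [ 0.6222 -0.2025] z 0.0592 slot 71.7 0.9501973864672845 [(50, np.int64(11)), (60, np.int64(28)), (70, np.int64(28)), (80, np.int64(20)), (230, np.int64(9)), (240, np.int64(18)), (250, np.int64(22)), (260, np.int64(16))]
w3 p3 [0.6126 0.0248] z 0.0593 slot 71.9 0.9524700205706188 [(50, np.int64(8)), (60, np.int64(22)), (70, np.int64(24)), (80, np.int64(19)), (230, np.int64(10)), (240, np.int64(25)), (250, np.int64(25)), (260, np.int64(17))]
w3 p2 [ 0.617  -0.0887] z 0.0593 slot 72.1 0.9546337634388345 [(50, np.int64(5)), (60, np.int64(23)), (70, np.int64(21)), (80, np.int64(22)), (230, np.int64(8)), (240, np.int64(25)), (250, np.int64(24)), (260, np.int64(13))]
w3 p1 [ 0.6212 -0.2019] z 0.0593 slot 72.6 0.9612086627966844 [(50, np.int64(2)), (60, np.int64(21)), (70, np.int64(23)), (80, np.int64(16)), (230, np.int64(5)), (240, np.int64(23)), (250, np.int64(23)), (260, np.int64(14))]
```

Both views agree within 1 mm. The slot direction is 72.1°, so lock is 2.1°, which matches the unit's own axis. Next I'll measure the cartridges (camera straight above each) and re-check the ports the same way, then do the first grasp.

```bash
cat >> h.py <<'E'
PORT={'p3':np.array([.6131,.0256]),'p2':np.array([.6174,-.0893]),'p1':np.array([.6218,-.2041])}
CART={'A':(.442,.293),'B':(.442,.107),'C':(.430,-.120)}
def over(xy,z,yaws):
    """TCP so that the wrist camera is straight above xy"""
    for y in yaws:
        t=np.radians(y); off=np.array([np.cos(t),np.sin(t)])*.080
        P=np.array([xy[0]-off[0],xy[1]-off[1],z])
        try: env.reach(P,down(t)); env.dwell(.25); return y
        except env.PlanningError: pass
    raise RuntimeError('no view')
def wing(c,d,g,ztop,rad=.06):
    """centre, direction (deg, mod 180), top z of a 14 mm bar grip near g"""
    C=cloud(c,d); XY=plane(c,ztop); near=np.hypot(*(C[...,:2]-np.array(g)).transpose(2,0,1))<rad
    near&=C[...,2]>ztop-.012; zt=np.percentile(C[...,2][near],80); XY=plane(c,zt)
    m=near&(C[...,2]>zt-.003); pts=XY[m].astype(np.float32)*1000
    (cx,cy),(w,h),a=cv2.minAreaRect(pts)
    mu=pts.mean(0); ev,V=np.linalg.eigh(np.cov((pts-mu).T)); v=V[:,1]
    return mu/1000,np.degrees(np.arctan2(v[1],v[0]))%180,zt,np.array([cx,cy])/1000,sorted((w,h)),m.sum()
def look_cart(g,z=.27,ztop=.096,yaws=(180,150,120,90,60,30,0,-30,-90),fn=None):
    y=over(g,z,yaws); p,d,c=shot('wrist',fn); return y,wing(c,d,g,ztop)
E
python3 - <<'E'
from h import *
for k,g in CART.items():
    try: print(k,look_cart(g,fn='c'+k),round(env.get_state()['time'],1))
    except Exception as e: print(k,repr(e))
for nm in ('p1','p2','p3'):
    g=PORT[nm]
    try: y=over(g,.25,(90,60,0,30,120,180))
    except RuntimeError as e: print(e); continue
    p,d,c=shot('wrist','v'+nm); C=cloud(c,d); XY=plane(c,.0593); m=C[...,2]>.053
    print(nm,y,fit_disc(XY,m&(C[...,2]<.068),g,.044,.030).round(4),round(env.get_state()['time'],1))
E
```

```text
A (180, (array([0.44143754, 0.2927618 ], dtype=float32), np.float64(90.0), np.float64(0.3391014929080697), array([0.4414379 , 0.29275983]), [0.0, 0.0], np.int64(746))) 7.6
B (180, (array([0.44067514, 0.10905389], dtype=float32), np.float64(90.0), np.float64(0.33937226005621574), array([0.44067352, 0.10905284]), [0.0, 0.0], np.int64(740))) 8.7
C (180, (array([ 0.42909065, -0.11795327], dtype=float32), np.float64(90.0), np.float64(0.3393684591503728), array([ 0.42908643, -0.11795382]), [0.0, 0.0], np.int64(762))) 9.9
p1 90 [ 0.6221 -0.2046] 11.3
p2 90 [ 0.6177 -0.0897] 12.1
p3 90 [0.6133 0.0252] 13.0
```

```bash
sed -i "s/    near&=C\[...,2\]>ztop-.012;/    near\&=(C[...,2]>ztop-.012)\&(C[...,2]<ztop+.01);/; s/^PORT=.*/PORT={'p3':np.array([.6132,.0253]),'p2':np.array([.6176,-.0896]),'p1':np.array([.6220,-.2045])}/" h.py
python3 - <<'E'
from h import *
for k,g in CART.items():
    p,d,c=load('c'+k); w=wing(c,d,g,.096); print(k,w)
    for z in (None,): 
        y=w[1]; 
        for yy in (y,y-180): print('  ',round(yy),[None if (q:=kin.inverse_kinematics(np.array([*w[0],h]),down(np.radians(yy)))) is None else q[6].round(2) for h in (.148,.31)])
p,d,c=load('vp2'); C=cloud(c,d)
print('bench z',np.median(C[...,2][C[...,2]<.01]))
E
```

```text
A (array([0.44827664, 0.30457512], dtype=float32), np.float64(61.564387906220425), np.float64(0.09371004388414826), array([0.44851062, 0.30497253]), [13.768266677856445, 49.06541061401367], np.int64(938))
   62 [np.float64(-1.54), np.float64(-1.41)]
   -118 [np.float64(1.25), np.float64(1.45)]
B (array([0.44739637, 0.11639019], dtype=float32), np.float64(42.56046606222071), np.float64(0.0937239044063251), array([0.44784033, 0.11680502]), [13.720060348510742, 48.94606018066406], np.int64(939))
   43 [np.float64(-1.48), np.float64(-1.31)]
   -137 [np.float64(1.28), np.float64(1.58)]
C (array([ 0.43314025, -0.12040275], dtype=float32), np.float64(23.837362561519853), np.float64(0.09372260456892866), array([ 0.43380267, -0.12010345]), [13.702226638793945, 48.859291076660156], np.int64(949))
   24 [np.float64(-1.21), np.float64(-1.07)]
   -156 [np.float64(1.53), np.float64(1.88)]
bench z -0.0006151354481060545
```

```bash
python3 - <<'E'
from h import *
out=[]
def proj(c,P): k,dist=K(c); return cv2.projectPoints(np.array([P],float),np.array(c['rvec'],float),np.array(c['tvec'],float),k,dist)[0][0,0]
tp,td,tc=load('top0'); row=[]
for k,g in CART.items():
    p,d,c=load('c'+k); w=wing(c,d,g,.096)
    u=proj(c,[*w[0],.0945]); q=proj(tc,[*w[0],.0945])
    def crop(im,u,h,f):
        im=cv2.resize(im,None,fx=f,fy=f,interpolation=cv2.INTER_CUBIC); x,y=(u*f).astype(int); cv2.drawMarker(im,(x,y),(0,0,255),0,14,1); im=cv2.copyMakeBorder(im,150,150,150,150,0); return im[y+150-h:y+150+h,x+150-h:x+150+h]
    row.append(np.vstack([crop(p,u,120,1.5),crop(tp,q,120,4)])); print(k,u,q)
cv2.imwrite('pics/chk.png',np.hstack(row))
E
```

```text
A [270.33889089 104.92010054] [129.14326979 194.57901893]
B [264.67484949 104.73779461] [200.90456964 200.80003367]
C [253.25522893 101.37247284] [292.48197557 213.72570784]
```

View pics/chk.png

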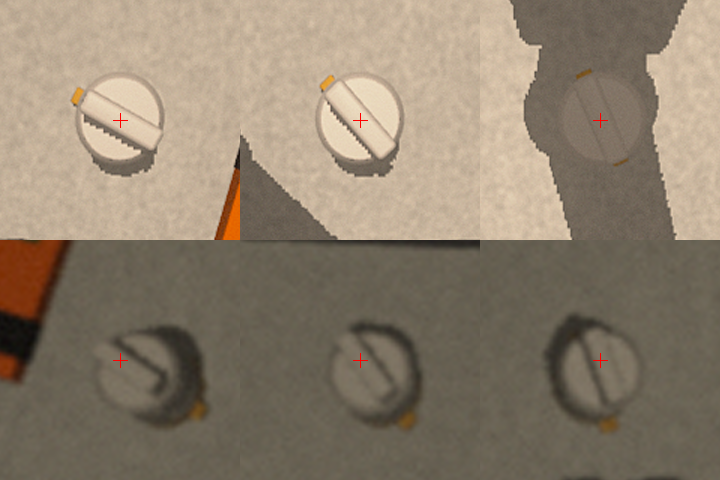

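The crop shows the markers on all three wing centres in the wrist views. Wing and lugs line up as described. Installing the first cartridge (A) in port 3.

```bash
cat >> h.py <<'E'
SLOT,LOCK=72.1,2.1
def F(): return env.get_state()['force'].round(1)
def pick(g,yaw_near=90):
    _,w=look_cart(g); print('wing',[np.round(np.array(x,float),4) for x in w])
    assert abs(w[4][0]-14)<2 and abs(w[4][1]-49.5)<2.5
    xy=(w[0]+w[3])/2; y=w[1] # 0..180
    q=down(np.radians(y)); env.grip(.040,100)
    env.reach(np.array([*xy,.25]),q); print('above',np.degrees(yaw_now()).round(1))
    env.movel(np.array([*xy,.165]),.15); f0=F(); hit=env.movel(np.array([*xy,.1485]),.03,stop_force=4)
    z0=env.get_state()['tcp_pos']; env.grip(.005,100); s=env.get_state()
    print('hit',hit,'tcp',z0.round(4),'f',f0,F(),'open',s['opening'].round(4)); g=float(s['tcp_pos'][2])
    env.movel(np.array([*xy,g+.08]),.12); env.dwell(.2); print('lifted f',F(),env.get_state()['opening'].round(4))
    return g
E
python3 - <<'E'
from h import *
g=pick(np.array([.4483,.3046])); print('g',g,env.get_state()['time'],env.get_state()['qpos'].round(2))
open('g.txt','w').write(str(g))
E
```

```text
wing [array([0.4484, 0.3051]), np.float64(61.5108), np.float64(0.0937), array([0.4486, 0.3053]), array([13.6172, 48.7372]), np.float64(959.0)]
above 61.6Traceback (most recent call last):
  File "<stdin>", line 2, in <module>
  File "h.py", line 73, in pick
    print('hit',hit,'tcp',z0.round(4),'f',f0,F(),'open',s['opening'].round(4)); g=float(s['tcp_pos'][2])
                                                        ^^^^^^^^^^^^^^^^^^
AttributeError: 'float' object has no attribute 'round'
```

```bash
sed -i "s/s\['opening'\].round(4)/round(s['opening'],4)/; s/env.get_state()\['opening'\].round(4)/round(env.get_state()['opening'],4)/" h.py
python3 - <<'E'
from h import *
s=env.get_state(); g=float(s['tcp_pos'][2]); print(s['tcp_pos'],s['opening'],F(),s['time']); open('g.txt','w').write(str(g))
env.movel(np.array([*s['tcp_pos'][:2],g+.15]),.15); env.dwell(.2); print('lifted',F(),env.get_state()['opening'],env.get_state()['torque'].round(2))
shot('wrist','lift')
E
```

```text
[0.449008   0.30520823 0.14893571] 0.011711236819803706 [ 0.5 -0.9  3.2] 18.6333
lifted [ 0.3  0.1 -3.1] 0.011558838028695452 [ 0.05 -0.05  0.  ]
```

```bash
cat >> h.py <<'E'
def insert(port,g,slot=SLOT,lock=LOCK):
    p=PORT[port]; top=.060; q=down(np.radians(slot))
    P=lambda f:np.array([*p,top+f+g])
    env.reach(P(.09),q); env.dwell(.2); print('over yaw',np.degrees(yaw_now()).round(2),env.get_state()['tcp_pos'].round(4))
    env.movel(P(.012),.15); f0=F()
    hit=env.movel(P(-.011),.03,stop_force=5); s=env.get_state(); print('enter hit',hit,'foot',round(s['tcp_pos'][2]-g-top,4),f0,F())
    return s['tcp_pos'][2]-g-top
def turn(port,g,slot=SLOT,lock=LOCK,over=1.):
    p=PORT[port]; top=.060; P=lambda f:np.array([*p,top+f+g])
    hit=env.movel(P(-.024),.03,stop_force=45); s=env.get_state(); print('push hit',hit,'foot',round(s['tcp_pos'][2]-g-top,4),F(),s['torque'].round(2))
    n=7
    for i in range(1,n+1):
        a=slot+(lock-over-slot)*i/n
        env.movel(P(-.024),.02,rot=down(np.radians(a)))
        if i in(1,3,5,7): print(' ',round(a,1),np.degrees(yaw_now()).round(1),F(),env.get_state()['torque'].round(2),round(env.get_state()['tcp_pos'][2]-g-top,4),round(env.get_state()['time'],1))
E
python3 - <<'E'
from h import *
g=float(open('g.txt').read()); f=insert('p3',g)
if f<-.008:
    turn('p3',g)
E
```

```text
over yaw 72.25 [0.6129 0.0271 0.2991]
enter hit False foot -0.0109 [-0.2 -0.2 -3. ] [ 0.3 -0.4 -3.2]
push hit False foot -0.0225 [-2.8 -0.3  9.7] [-0.17  0.89  0.03]
  62.0 61.9 [-1.7 -0.6  9.8] [-0.14  0.53 -0.04] -0.0221 24.0
  41.7 41.6 [-1.  -1.3  9.4] [-0.06  0.29 -0.05] -0.0219 24.6
  21.4 21.4 [-1.1 -0.8  9.5] [-0.13  0.24 -0.11] -0.0218 25.3
  1.1 1.1 [-0.2 -0.4  9.2] [-0.1   0.16 -0.06] -0.0218 25.9
```

```bash
cat >> h.py <<'E'
def letup(port,g):
    p=PORT[port]; top=.060; P=lambda f:np.array([*p,top+f+g])
    for f in (-.021,-.019,-.017,-.0155):
        env.movel(P(f),.02); env.dwell(.1); s=env.get_state(); print(' up',f,round(s['tcp_pos'][2]-g-top,4),F())
def release(port,g):
    p=PORT[port]; z=env.get_state()['tcp_pos'][2]
    env.grip(.045); env.dwell(.2); print('released',F()); xy=env.get_state()['tcp_pos'][:2]
    env.movel(np.array([*xy,z+.10]),.15)
def check(port):
    g=PORT[port]; y=over(g,.30,(90,60,120,30,0,180)); p,d,c=shot('wrist','k'+port+str(int(env.get_state()['time']))); w=wing(c,d,g,.139)
    print('check',port,[np.round(np.array(x,float),4) for x in w],'err mm',((w[0]+w[3])/2-g)*1000,round(env.get_state()['time'],1))
E
python3 - <<'E'
from h import *
g=float(open('g.txt').read()); letup('p3',g); release('p3',g); check('p3')
E
```

```text
up -0.021 -0.019 [ 0.9 -0.6  6.9]
 up -0.019 -0.0174 [ 0.8 -0.4  6.8]
 up -0.017 -0.017 [ 6.1  0.2 -5.5]
 up -0.0155 -0.0169 [ 10.5   0.2 -15.6]
released [ 0.6 -0.   0.6]
check p3 [array([0.6143, 0.0256]), np.float64(1.4351), np.float64(0.1368), array([0.6143, 0.0255]), array([13.604 , 48.8877]), np.float64(1068.0)] err mm [1.09661298 0.26155261] 30.5
```

Cartridge A is locked: the pull was resisted at foot −17 mm, and the wing reads 1.4°. Next is B → port 2, stopping if anything looks off.

```bash
cat > do.py <<'E'
from h import *
import sys
def run(port,g0):
    g=pick(np.array(g0)); open('g.txt','w').write(str(g))
    assert env.get_state()['opening']>.009
    s=env.get_state(); env.movel(np.array([*s['tcp_pos'][:2],g+.15]),.15)
    f=insert(port,g)
    if f>-.008: print('STOP not entered'); sys.exit()
    turn(port,g); letup(port,g)
    if env.get_state()['tcp_pos'][2]-g-.06<-.0195 or abs(env.get_state()['tcp_pos'][2]-g-.06+.0155)<.0005: print('STOP odd'); sys.exit()
    release(port,g); check(port)
run(sys.argv[1],(float(sys.argv[2]),float(sys.argv[3])))
E
python3 do.py p2 .4476 .1166
```

```text
wing [array([0.4474, 0.1164]), np.float64(42.5822), np.float64(0.0938), array([0.4479, 0.1168]), array([13.6602, 48.882 ]), np.float64(959.0)]
above 42.6
hit False tcp [0.4477 0.1166 0.1485] f [0.6 0.4 0.5] [ 0.3 -1.3  4.7] open 0.0115
lifted f [-0.3  0.2 -2.5] 0.0117
over yaw 72.23 [ 0.6173 -0.0878  0.2991]
enter hit False foot -0.0108 [ 0.8  0.3 -2.7] [ 0.1  0.4 -2.2]
push hit False foot -0.0223 [-3.   0.1 11. ] [0.1  0.96 0.05]
  62.0 61.9 [-0.9  0.7 10.1] [ 0.02  0.58 -0.03] -0.0218 41.1
  41.7 41.6 [-1.2 -0.7  9.7] [ 0.    0.39 -0.02] -0.0217 41.8
  21.4 21.3 [-0.5 -1.   9.9] [-0.1   0.22 -0.04] -0.0217 42.4
  1.1 1.1 [-0.5 -0.8  9.7] [-0.07  0.17 -0.09] -0.0217 43.1
 up -0.021 -0.0189 [-0.2 -0.7  7.9]
 up -0.019 -0.0173 [0.1 0.2 7.1]
 up -0.017 -0.0169 [ 6.9 -1.8 -4.6]
 up -0.0155 -0.0168 [ 10.1  -1.7 -14.7]
released [ 0.5  0.5 -0.4]
check p2 [array([ 0.6193, -0.09  ]), np.float64(1.1053), np.float64(0.1367), array([ 0.619 , -0.0901]), array([13.7104, 48.5141]), np.float64(1063.0)] err mm [ 1.51038661 -0.43980729] 47.6
```

```bash
python3 do.py p1 .4335 -.1203
```

```text
wing [array([ 0.4332, -0.1205]), np.float64(23.3359), np.float64(0.0937), array([ 0.4338, -0.1202]), array([13.6483, 49.0542]), np.float64(951.0)]
above 23.4
hit False tcp [ 0.4335 -0.1203  0.1484] f [ 0.5  0.  -0.1] [-0.9 -1.1  4.1] open 0.0111
lifted f [-0.4 -0.3 -5. ] 0.0118
over yaw 72.11 [ 0.6213 -0.2038  0.2992]
enter hit False foot -0.0108 [ 0.4 -0.1 -3.5] [ 0.2 -0.8 -3.6]
push hit False foot -0.0223 [-3.5  1.6  9.4] [0.27 0.86 0.01]
  62.0 61.9 [-1.2  0.3  8.6] [ 0.12  0.63 -0.06] -0.0219 58.6
  41.7 41.6 [-1.5 -0.8  8.6] [-0.02  0.32 -0.08] -0.0218 59.2
  21.4 21.3 [ 0.1 -2.   9.2] [-0.04  0.3   0.01] -0.0218 59.9
  1.1 1.1 [-0.2 -0.   9.3] [ 0.04  0.35 -0.07] -0.0218 60.5
 up -0.021 -0.019 [-1.  -0.8  6.3]
 up -0.019 -0.0174 [ 0.4 -0.1  6. ]
 up -0.017 -0.0169 [ 5.  -2.1 -2.1]
 up -0.0155 -0.0168 [  9.   -2.7 -12.6]
released [ 0.1 -0.1  0.4]
check p1 [array([ 0.6235, -0.2051]), np.float64(1.1752), np.float64(0.1367), array([ 0.6233, -0.2052]), array([13.6934, 48.7207]), np.float64(1057.0)] err mm [ 1.43874502 -0.69852084] 65.1
```

All three are locked by pull test and view. Now the handle and the spindle.

```bash
python3 - <<'E'
from h import *
y=over((.449,-.347),.26,(90,60,120,30,0,180)); p,d,c=shot('wrist','hd'); w=wing(c,d,(.449,-.347),.050); print('handle',y,[np.round(np.array(x,float),4) for x in w])
y2=over((.604,.163),.22,(90,60,120,30,0,180)); p2,d2,c2=shot('wrist','vl'); 
C=cloud(c2,d2); XY=C[...,:2]; n=(np.hypot(*(XY-np.array([.604,.163])).transpose(2,0,1))<.04)&(C[...,2]<.12)
print(y2,'z hist',np.histogram(C[...,2][n],bins=np.arange(.05,.10,.004)))
t=C[...,2]
for lo,hi in((.083,.092),(.086,.092),(.064,.074)):
    m=n&(t>lo)&(t<hi); q=plane(c2,np.median(t[m]))[m]; print(lo,m.sum(),np.median(t[m]),q.mean(0).round(4),q.min(0),q.max(0))
print(env.get_state()['time'])
def proj(c,P): k,dist=K(c); return cv2.projectPoints(np.array([P],float),np.array(c['rvec'],float),np.array(c['tvec'],float),k,dist)[0][0,0]
def crop(im,u,h,f):
    im=cv2.copyMakeBorder(im,100,100,100,100,0); x,y=(u+100).astype(int); return cv2.resize(im[y-h:y+h,x-h:x+h],None,fx=f,fy=f,interpolation=cv2.INTER_CUBIC)
u2=proj(c2,[.604,.163,.09]); print('crop origin',u2-40)
cv2.imwrite('pics/hv.png',np.hstack([crop(p,proj(c,[*w[0],.05]),60,400/120),crop(p2,u2,40,5)]))
E
```

```text
handle 90 [array([ 0.456 , -0.3507]), np.float64(49.8417), np.float64(0.0517), array([ 0.4558, -0.351 ]), array([13.6972, 47.1809]), np.float64(704.0)]
90 z hist (array([549, 580, 710,   5, 815, 171,   0,   0,  73, 343,  18,   0]), array([0.05 , 0.054, 0.058, 0.062, 0.066, 0.07 , 0.074, 0.078, 0.082,
       0.086, 0.09 , 0.094, 0.098]))
0.083 434 0.08799036265345364 [0.6077 0.1703] [0.60010574 0.16304177] [0.6151743  0.17774756]
0.086 361 0.08848680671356553 [0.6077 0.1703] [0.60011882 0.16304947] [0.61444815 0.17709179]
0.064 986 0.0693030124070555 [0.6076 0.1703] [0.59229078 0.1550301 ] [0.62293432 0.1851798 ]
68.5333
crop origin [216.77884464  57.07520032]
```

View pics/hv.png

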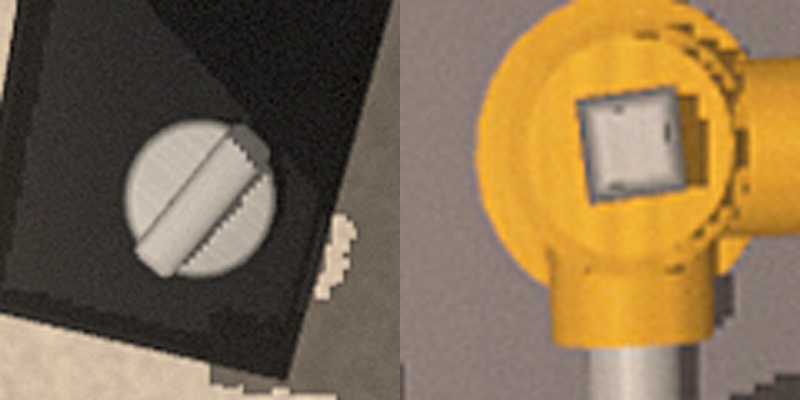

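The handle crop shows the grey aluminium handle with its bar at 49.8° in the black tray; the pink and orange ones are elsewhere. The spindle is seen squarely, flats tilted about 8°, at (0.6077, 0.1703), which lies on the port line. Fetch the handle and seat it.

```bash
cat > hd.py <<'E'
from h import *
p,d,c=load('vl'); C=cloud(c,d); t=C[...,2]; n=(np.hypot(*(C[...,:2]-np.array([.6077,.1703])).transpose(2,0,1))<.02)&(t>.080)&(t<.095)
k=n&(t>.083); rc=cv2.minAreaRect((plane(c,.086)[k]*1000).astype(np.float32)); print('spindle rect',rc)
S=np.array([.6077,.1703]); a=rc[2]%90; a=a if a<45 else a-90; print('angle',a)
hg=np.array([.456,-.3508])
_,w=look_cart(hg,.26,.050,(90,60,120)); print([np.round(np.array(x,float),4) for x in w]); assert abs(w[4][1]-47.3)<2
xy=(w[0]+w[3])/2; env.grip(.040,80); q=down(np.radians(w[1])); env.reach(np.array([*xy,.2]),q)
env.movel(np.array([*xy,.115]),.12); hit=env.movel(np.array([*xy,.1045]),.03,stop_force=4); env.grip(.005,80); s=env.get_state()
g=float(s['tcp_pos'][2])-.004; print('hit',hit,s['tcp_pos'].round(4),F(),s['opening'],'g',g)
open('gh.txt','w').write(f'{g} {xy[0]} {xy[1]} {w[1]} {a}')
env.movel(np.array([*xy,.30]),.15); env.dwell(.2); print('lift',F(),env.get_state()['opening'])
env.reach(np.array([*S,.24]),down(np.radians(a))); env.dwell(.4); print('yaw',np.degrees(yaw_now()),env.get_state()['tcp_pos'].round(4))
env.movel(np.array([*S,.095+g]),.12); env.dwell(.2); f0=F()
hit=env.movel(np.array([*S,.0705+g]),.02,stop_force=6); s=env.get_state(); print('seat',hit,'under z',round(s['tcp_pos'][2]-g,4),f0,F(),s['torque'].round(2),s['time'])
E
python3 hd.py
```

```text
spindle rect ((607.697509765625, 170.26419067382812), (13.924710273742676, 13.9396333694458), 7.640342712402344)
angle 7.640342712402344
[array([ 0.456 , -0.3508]), np.float64(50.0472), np.float64(0.0518), array([ 0.4557, -0.3512]), array([13.6739, 46.7521]), np.float64(717.0)]
hit False [ 0.4561 -0.3512  0.1048] [0.3 0.6 2.6] 0.012089464541459875 g 0.10079658606531804
lift [ 0.1  0.4 -0.8] 0.012268861962375421
yaw 7.6196333841485355 [0.6078 0.1701 0.24  ]
seat False under z 0.0706 [ 0.2  0.8 -1.3] [-1.3  0.3 -0.9] [-0.01 -0.01 -0.01] 79.575
```

```bash
python3 - <<'E'
from h import *
g,hx,hy,hyaw,a=map(float,open('gh.txt').read().split()); S=np.array([.6077,.1703])
env.movel(np.array([*S,.069+g]),.01,stop_force=6); z=env.get_state()['tcp_pos'][2]; print('down',round(z-g,4),F())
P=np.array([*S,z-.0005])
for i in range(1,30):
    y=a+i*4
    if y>a+100: break
    env.movel(P,.02,rot=down(np.radians(y))); s=env.get_state(); tq=s['torque']
    if i%3==0 or abs(tq[2])>.5 : print(y.__round__(1),np.degrees(yaw_now()).round(1),'tz',tq[2].round(2),F(),round(s['tcp_pos'][2]-g,4),round(s['time'],1))
    if abs(tq[2])>1.2: print('stop'); break
env.dwell(.3)
E
```

```text
down 0.07 [-0.5 -1.3  4. ]
19.6 19.5 tz 0.07 [-0.2 -1.3  5.7] 0.07 80.5
31.6 31.5 tz 0.03 [ 0.1 -2.1  5.9] 0.07 81.3
43.6 43.5 tz 0.02 [-0.5 -1.5  6. ] 0.07 82.0
55.6 55.5 tz -0.04 [-0.2 -0.7  6.2] 0.07 82.8
67.6 67.5 tz 0.03 [-0.4 -1.5  5.9] 0.07 83.5
79.6 79.5 tz 0.02 [-0.  -0.7  6. ] 0.07 84.3
91.6 91.5 tz -0.06 [ 0.  -0.9  6.2] 0.07 85.0
103.6 103.4 tz -0.35 [-0.4 -1.7  6.5] 0.07 85.8
```

```bash
python3 - <<'E'
from h import *
g,hx,hy,hyaw,a=map(float,open('gh.txt').read().split())
P=env.get_state()['tcp_pos']; P[2]-=.0003; y0=104
for y in (105,106.5,108,109.5,111):
    env.movel(P,.02,rot=down(np.radians(y))); env.dwell(.15); s=env.get_state(); print(y,np.degrees(yaw_now()).round(1),s['torque'].round(2),F()); y0=y
    if abs(s['torque'][2])>.9: break
env.dwell(.3)
# unload, lift off, look
env.movel(P,.02,rot=down(np.radians(y0-10))); s=env.get_state(); print(s['torque'].round(2),F())
b=env.movel(np.array([P[0],P[1],.115+g]),.04,stop_force=15); print('lift',b,F())
env.movel(np.array([P[0],P[1],.25]),.12); 
over((.6077,.1703),.24,(90,60,120)); 
E
```

```text
105 104.9 [-0.16  0.29 -0.43] [-0.9 -1.2  5.5]
106.5 106.3 [-0.11  0.29 -0.65] [-1.2 -0.4  5.7]
108 107.9 [-0.11  0.3  -0.46] [-0.7 -0.5  5.5]
109.5 109.3 [-0.16  0.29 -0.63] [-1.8 -0.6  6.2]
111 110.9 [-0.1   0.26 -0.37] [ 0.2 -0.2  5.6]
[-0.19  0.29 -0.3 ] [-1.4 -0.9  5.9]
lift True [1.2 0.4 1.3]
```

```bash
python3 - <<'E'
from h import *
s=env.get_state(); print(s['opening'],F(),s['tcp_pos'].round(3),s['time'])
p,d,c=shot('wrist','aft'); cv2.imwrite('pics/aft_.png',p)
C=cloud(c,d); t=C[...,2]; n=(np.hypot(*(C[...,:2]-np.array([.6077,.1703])).transpose(2,0,1))<.02)&(t>.083)&(t<.095)
print(n.sum(), cv2.minAreaRect((plane(c,.086)[n]*1000).astype(np.float32)) if n.sum()>5 else '')
E
```

```text
0.012266158069859846 [ 1.3 -0.6 -1.2] [0.608 0.092 0.24 ] 90.7167
346 ((608.0173950195312, 170.08982849121094), (13.933497428894043, 13.70180606842041), 89.63280487060547)
```

View pics/aft_.png

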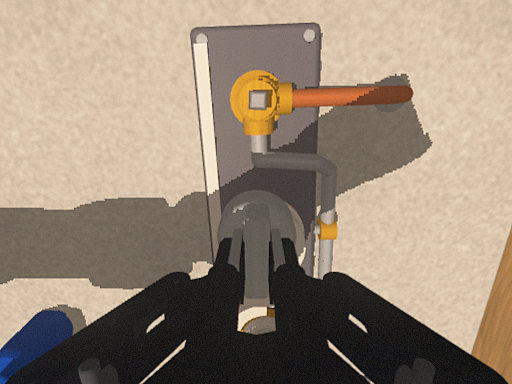

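The handle is in the grip at (256,220). The spindle at (258,99) is now at 89.6°, up from 7.6°: 1.43 rad, so the valve is at its stop. Returning the handle to the tray.

```bash
python3 - <<'E'
from h import *
g,hx,hy,hyaw,a=map(float,open('gh.txt').read().split())
s=env.get_state(); env.movel(np.array([*s['tcp_pos'][:2],.31]),.12)
H=np.array([hx,hy]); env.reach(np.array([*H,.30]),down(np.radians(hyaw))); env.dwell(.3)
env.movel(np.array([*H,.03+g]),.15); hit=env.movel(np.array([*H,.0035+g]),.03,stop_force=4); s=env.get_state(); print(hit,'under z',round(s['tcp_pos'][2]-g,4),F())
env.grip(.045); env.dwell(.2); print(F()); env.movel(np.array([*H,.25]),.15)
over(H,.26,(90,60,120)); p,d,c=shot('wrist','fin'); print([np.round(np.array(x,float),4) for x in wing(c,d,H,.050)])
for nm in ('p1','p2','p3'): check(nm)
over((.6077,.1703),.24,(90,60,120)); p2,d2,c2=shot('wrist','fv'); C=cloud(c2,d2); t=C[...,2]; n=(np.hypot(*(C[...,:2]-np.array([.6077,.1703])).transpose(2,0,1))<.02)&(t>.083)&(t<.095)
print(cv2.minAreaRect((plane(c2,.086)[n]*1000).astype(np.float32)))
env.reach(np.array([.45,.10,.35]),down(np.radians(90))); print(F(),env.get_state()['time'])
q,_,_=shot('scene','fs'); cv2.imwrite('pics/fin_.png',np.hstack([cv2.resize(p[20:260,150:390],(384,384)),q[:,100:400]]))
E
```

```text
True under z 0.004 [-0.8 -0.   4.8]
[0.5 0.7 0.7]
[array([ 0.4554, -0.3502]), np.float64(50.1456), np.float64(0.0518), array([ 0.4551, -0.3506]), array([13.7114, 47.1934]), np.float64(721.0)]
check p1 [array([ 0.6238, -0.2053]), np.float64(1.2647), np.float64(0.1367), array([ 0.6236, -0.2053]), array([13.7822, 48.8291]), np.float64(1073.0)] err mm [ 1.70774531 -0.75683683] 99.6
check p2 [array([ 0.6194, -0.0901]), np.float64(1.0168), np.float64(0.1367), array([ 0.6193, -0.0901]), array([13.6906, 49.2687]), np.float64(1082.0)] err mm [ 1.70511975 -0.50212481] 100.4
check p3 [array([0.6144, 0.0256]), np.float64(1.0955), np.float64(0.1367), array([0.6144, 0.0255]), array([13.7216, 49.1241]), np.float64(1073.0)] err mm [1.19175725 0.27987459] 101.2
((607.8043212890625, 170.42306518554688), (13.802474021911621, 13.780387878417969), 89.22894287109375)
[ 0.6 -0.7  0.7] 103.0167
```

View pics/fin_.png

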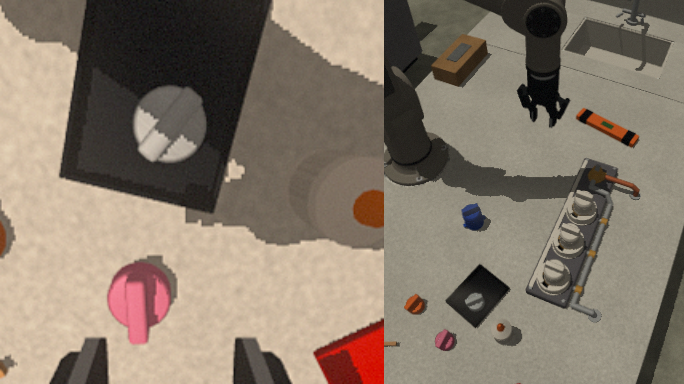

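The handle stands upright in the tray at (170,122), all three cartridges are seated and in line, and the glue bottle and level have not been touched. Handing in.

```bash
python3 -c "
from h import *
print(job.job_done())"
```

```text
the job is handed in; nothing more can be done
None
```

All three cartridges are locked in ports 1–3. The valve was opened to its stop with the handle fully down, the handle is back upright in its tray, and the job was handed in at about 103 s. `job_done()` reports no verdict.

Last checks:
- **Cartridges:** each resisted an upward pull of about 13–16 N at a foot depth of about 17 mm. The wings were within 1.1° of the locked direction. The final camera look put them 1–2 mm off the port centres I had measured, inside the 5 mm limit.
- **Valve:** the spindle turned from 7.6° to about 89.5°, 1.43 rad plus a small opening at the start. Past the stop the torque levelled off at about 0.4–0.65 N m and the handle slipped a little in the grip.
- **Lift-off:** the guarded move taking the handle off the spindle tripped its 15 N limit once. The next look showed the handle in the grip and the spindle still open.
- **Handle:** the underside touched the tray floor at 4 mm, and the bar lies level within 1 mm of where it stood.
- **Other things:** the final scene view shows the glue bottle and spirit level where they were. I compared them by eye only, not by measurement.

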